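# Close the fuse tester's screw cap and throw the test lever

## Robot

A 6-joint arm with a two-finger parallel gripper is mounted at the origin on the work surface. World frame = base frame: x ahead of the robot, y to its left, z up, the work surface at z = 0. Lengths are in m, angles in rad, forces in N, time in s.
With the tool pointing down it reaches from about 0.25 to 0.725 m from the base axis. Payload 9.7 kg.
Tool frame: the origin (TCP) lies at the very end of the fingers, on their centre line; the grasp point (between the pads) lies 19 mm behind it; z points along the fingers, y is the direction in which the jaws open and shut (so a half turn about z gives the same grasp; the last joint's range is limited). The gripper opens to 85 mm and grips with 20 to 120 N. Pads are 22 mm wide; open, the fingers measure 114 mm over their backs; the gripper's body (76 mm by 85 mm) begins 54 mm behind the grasp point. The pads swing forward as they close: fully open they stand 13 mm farther back than shut.
Start: joints at [1.307, 0.087, 0.176, 1.66, 0, 1.571], TCP at [0.143, 0.531, 0.231] pointing down, gripper open.
Joint ranges: [-3.13, 3.13], [-0.85, 1.81], [-1.15, 1.24], [-2.2, 2.28], [-1.44, 1.52], [-3.14, 3.14]. Speed limits (rad/s): [2.22, 2.22, 2.57, 3.14, 3.14, 3.14].

## Interface

Orientations are given as a 3x3 rotation matrix whose columns are the frame's x, y, z axes.
In Python, from bench import r gives the robot as it stands.
- The arm moves only by the tool apply_moves, never from a script. Its argument "series" is a list of rows, each an object of numbers: "dx", "dy", "dz": the shift along the tool's x, y, z in units of 30 mm (1.0 is 30 mm); "turn": the turn about the tool's z in rad. In form: [{"dx": .., "dy": .., "dz": .., "turn": ..}, ...]. A call has 1 to 8 rows; each row shifts and turns the commanded pose from where the row before left it, along the tool's axes as they then stand; what a row does not reach is not made up. A row lasts 1/12 s, in which the tool goes at most 41.7 mm and 7.16 degrees, less where a joint would pass 70% of its speed; a pose out of reach is approached as far as the arm can. A call is refused whole if a number of a shift passes 1 or a number of a turn 0.125, either way. A call with a gripper value outside its range is refused whole. "jaw" is the closure, from 0 (fully open) to 1 (shut), set as the call begins (left out, the last holds). The fingers move at their own pace and stop on an object; the grip force is fixed at half the most. Time passes only in rows, so rows that do not move let the fingers close. It gives the time, the measured TCP pose, the force and the opening at its end, in the units of the state.
- r.get_obs(): the state, without advancing time (a new reading comes with each control period).
- r.capture(name): name is "side" or "top"; returns the picture (384x512x3 uint8, red, green, blue); there is no depth.
- r.camera_info(name): a dict with "camera_matrix" (3x3 intrinsics, pixels), "k1" (the pictures are not rectified: a ray, as slopes to the right and down, at radius r is drawn at 1 + k1 r^2 times it, then the intrinsics apply), "R" (3x3) and "t" (3): a world point X has camera coordinates R X + t. Camera axes: x right, y down, z forward; pixel columns grow to the right and rows downward; lengths in m; the calibration is good to about 2 mm. A picture is of the moment at which its call begins. camera_info takes no time and is no camera call.
- r.finish_job(): hands the job in, once; it reports no verdict.
The state is a dict: "time_s": time; "qpos": joint angles; "joint_velocities": joint speeds; "joint_efforts": joint torques, N m; "eef_pos": TCP position; "tool_rot": TCP orientation; "force": force on the tool from outside, world axes, zero at the start; "moment": the same for the moment, N m; "gripper_width": opening from 0.0 (shut) to 1.0 (fully open).
Only numpy, scipy, OpenCV 4.12 (cv2) and the standard library are available. Lean on these libraries where they do the work, as an engineer would, in place of code of your own. Each camera call takes 0.05 s, during which the arm holds its last target.

## Task

The white cap of the fuse tester is only lying on top of its threaded neck: without lifting it off, turn it backward (counter-clockwise, seen from above the cap) until you feel it drop into the thread, then turn it forward (clockwise) as far as it goes. After that, throw the test lever all the way over, away from you (the robot). Leave the two loose fuses, the fuse block and the carton where they are.

Things in the scene. Friction and masses are not known exactly. Their poses are not given: they have to be found in the camera images.
- cap_grip (a point): Centre of the bar grip on the loose white ceramic screw cap (about 0.2 kg): bar 66 mm long (x), 22 wide (y; grip across it), 36 tall; this point is on the cap's axis (z, outward), half-way up the bar. The round crown, 70 mm across, is 18 mm below it, the skirt's rim 60 mm below. Four pins inside; 2 mm sideways play on the neck. Gripped, it drops only if let down or pressed lightly along the axis.
- neck: Fixed brass four-start threaded neck on the tester's slope, mostly hidden in the cap; origin: centre of its foot. z: outward along its axis, leaning 30 degrees from vertical to the tester's low front; x up the slope. Height of cap_grip along z: 86 mm while the cap lies loose on the flat thread crests, about 77 mm once dropped, about 73 mm when home (bar along x, end stop).
- neck_top (a point): Top of the neck's core, 46 mm up its axis. Turn of the bar from neck x, counter-clockwise from outside positive: starts at +8 to +35 degrees; drops 9 to 10 mm at about +53 to +69, where a stop ends backward turning; forward from there it is drawn down 4.1 mm per 55 degrees to the end stop at 0. Forward without the drop only meets a stop near 0, still high.
- tester: The fixed grey fuse tester, a console 200 mm deep (x), 180 mm wide, sloping top 50 mm high at the front rising at 30 degrees to 165 mm at the rear; origin under its centre; its low front faces its -x, roughly towards the robot.
- lever (a joint): Test lever on the grey switch box: 0 rad leaning fully towards the robot, 1.0 rad fully over, away from the robot (end stop). It stays where it is left and needs about 1 N at the ball.
- lever_tip (a point): Centre of the 26 mm black ball at the end of the lever, 90 mm from its pivot.
- lever_base: Fixed grey switch box 70 x 50 mm, 25 mm high, standing left or right of the tester; origin under its centre. The lever's pivot is 22 mm above the origin, its axis along this y; the lever swings in the xz plane towards +x, and is upright at 0.5 rad.
- fuse_a_center (a point): Centre of a loose black cartridge fuse with metal ends, 160 mm long (along x), 44 mm across, lying on the table in front of the tester; leave it.
- fuse_b_center (a point): Centre of a loose black cartridge fuse with metal ends, 150 mm long (along x), 38 mm across, lying on the table in front of the tester; leave it.
- fuse_block_center (a point): Centre of a loose black fuse block 90 x 75 mm, 55 mm high, standing on the other side of the tester from the switch box; leave it.
- carton: Loose plain white carton 60 x 110 mm, 50 mm high, origin under its centre, at the left side; leave it.
There are look-alikes about, which are no part of the job. What is shaped like the lever_base but pink is not meant.

How it is judged:
By the outcome, as a careful person would: the job done as asked, in the order asked, and still so for the second after the job is handed in, with the robot touching nothing.
It also fails if it takes over 59 s, if anything falls off the work surface, if the arm or the gripper's body presses on something with over 40 N, if the wrist force passes 120 N, or if a joint passes its speed limit or range.

## Working session

There is one attempt and no reset: what is moved stays moved. The work goes in short steps, Python scripts to look and compute and a tool call to move; the robot and the scene stay as the last step left them, time stands still between calls to the robot, and variables do not carry over. Pictures are saved under pics/ and viewed, and the job is handed in when it is done.

Besides the shell and the picture viewer there is one more tool, called as name([rows], argument=value, ...), one row to a line, values as JSON. apply_moves: Moves the arm, as the interface text tells. Its arguments: {"type":"object","properties":{"series":{"type":"array","items":{"type":"object","properties":{"dx":{"type":"number"},"dy":{"type":"number"},"dz":{"type":"number"},"turn":{"type":"number"}}}},"jaw":{"type":"number"}},"required":["series"]}

```bash
ls; mkdir -p pics; python3 - <<'E'
from bench import r
import cv2,numpy as np
for n in("side","top"):
    im=r.capture(n); cv2.imwrite(f"pics/{n}0.png",cv2.cvtColor(im,cv2.COLOR_RGB2BGR))
    c=r.camera_info(n); print(n,c)
o=r.get_obs(); print(o)
E
```

```text
pics
side {'camera_matrix': array([[394.41526788,   0.        , 258.69040985],
       [  0.        , 394.41526788, 183.13416208],
       [  0.        ,   0.        ,   1.        ]]), 'k1': -0.07011896137738284, 'R': array([[ 0.98222023, -0.18749138, -0.00950784],
       [-0.13170954, -0.65213376, -0.74657495],
       [ 0.13377599,  0.73455329, -0.66523338]]), 't': array([-0.49122566,  0.22437633,  0.85236394])}
top {'camera_matrix': array([[468.00396012,   0.        , 249.3503916 ],
       [  0.        , 468.00396012, 196.2171211 ],
       [  0.        ,   0.        ,   1.        ]]), 'k1': -0.07788081897482728, 'R': array([[ 0.02551438, -0.99959776, -0.01238317],
       [-0.99503161, -0.02420147, -0.09657326],
       [ 0.09623472,  0.01478565, -0.99524884]]), 't': array([0.06182788, 0.53182296, 1.18568601])}
{'time_s': 0.1, 'qpos': array([ 1.30703121e+00,  8.73926955e-02,  1.75227986e-01,  1.65978481e+00,
       -8.02210952e-06,  1.57080488e+00]), 'joint_velocities': array([-0.00040192,  0.00022652,  0.00337309,  0.00015459,  0.00208868,
       -0.00097495]), 'joint_efforts': array([ 3.58934240e-04, -5.21563840e+01,  4.65652370e+01,  1.59511861e-02,
        2.91731703e-05, -3.70651094e-06]), 'eef_pos': array([0.14334591, 0.53078962, 0.23066826]), 'tool_rot': array([[-9.65412965e-01,  2.60725375e-01, -2.92913690e-04],
       [ 2.60725539e-01,  9.65412321e-01, -1.11540525e-03],
       [-8.03196662e-06, -1.15319677e-03, -9.99999335e-01]]), 'force': array([ 0.55672358,  0.09295768, -0.05263016]), 'moment': array([-0.02728917,  0.01791997,  0.00483382]), 'gripper_width': 0.998723327640708}
```

View pics/side0.png

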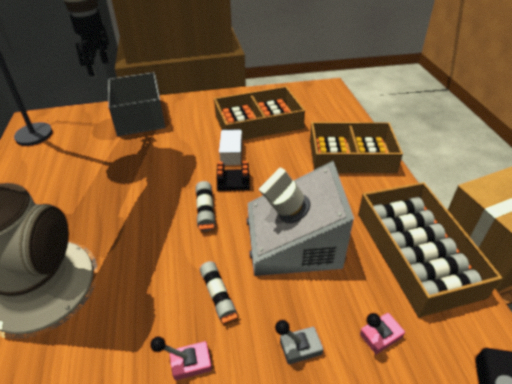

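View pics/top0.png

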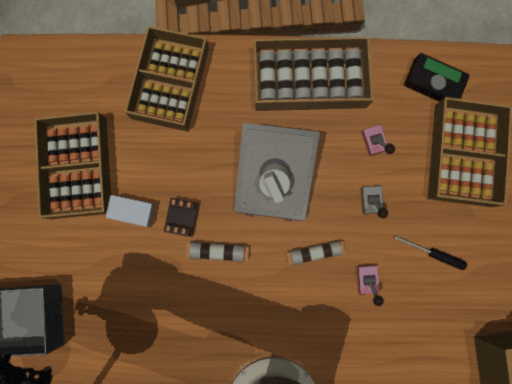

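Top view: the cap is at (275,182) on the tester. The grey switch box is at (373,200) with its ball at (382,213). Look-alikes are the pink boxes at (376,140) and (369,280), and the white carton at (130,211), which isn't the cap. Next I'll take close crops.

```bash
cat > h.py <<'E'
import numpy as np,cv2
from bench import r
def ray(n,px):
    c=r.camera_info(n);K=np.array(c["camera_matrix"]);R=np.array(c["R"]);t=np.array(c["t"])
    d=np.array([c["k1"],0,0,0,0.])
    u=cv2.undistortPoints(np.array([[px]],float),K,d)[0,0]
    v=R.T@np.array([u[0],u[1],1]);return -R.T@t,v/np.linalg.norm(v)
def plane(n,px,z):
    o,v=ray(n,px);return o+v*(z-o[2])/v[2]
def tri(ps,pt):
    o1,v1=ray("side",ps);o2,v2=ray("top",pt)
    A=np.stack([v1,-v2],1);s=np.linalg.lstsq(A,o2-o1,rcond=None)[0]
    a=o1+s[0]*v1;b=o2+s[1]*v2;return (a+b)/2,np.linalg.norm(a-b)
def proj(n,X):
    c=r.camera_info(n);K=np.array(c["camera_matrix"]);R=np.array(c["R"]);t=np.array(c["t"])
    return cv2.projectPoints(np.array([X],float),cv2.Rodrigues(R)[0],t,K,np.array([c["k1"],0,0,0,0.]))[0][0,0]
def crop(im,x,y,w,h,s,fn):
    c=im[y:y+h,x:x+w];c=cv2.resize(c,None,fx=s,fy=s,interpolation=cv2.INTER_CUBIC)
    cv2.imwrite(fn,c)
E
python3 - <<'E'
from h import *
t=cv2.imread("pics/top0.png");s=cv2.imread("pics/side0.png")
a=cv2.resize(t[115:225,228:328],(500,550),interpolation=2)
crop(t,228,115,100,110,5.4,"pics/tc.png")
crop(s,240,155,120,125,4.6,"pics/sc.png")
crop(t,350,120,60,190,3,"pics/tl.png")
crop(s,260,305,80,65,7,"pics/sl.png")
crop(t,355,178,40,45,12,"pics/tl2.png")
E
```

```text
(no output)
```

View pics/tc.png

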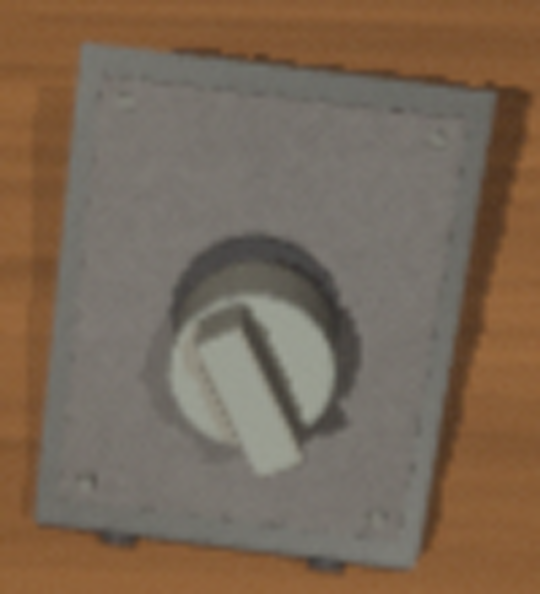

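View pics/sc.png

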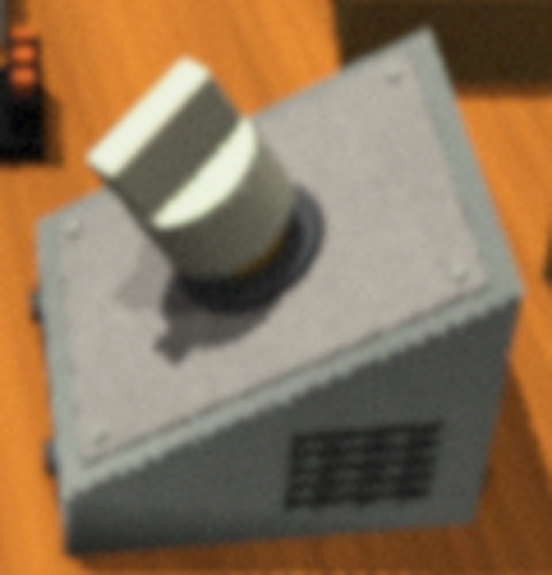

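View pics/sl.png

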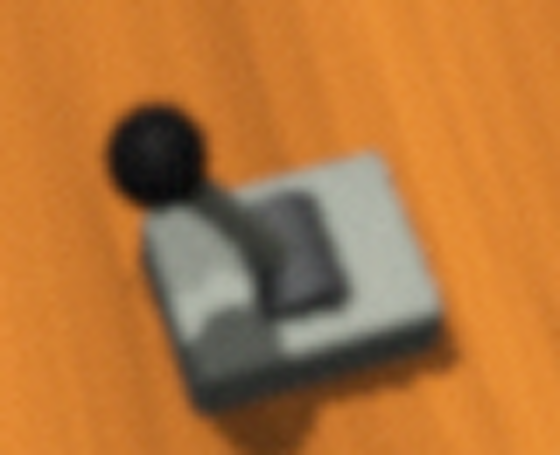

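View pics/tl2.png

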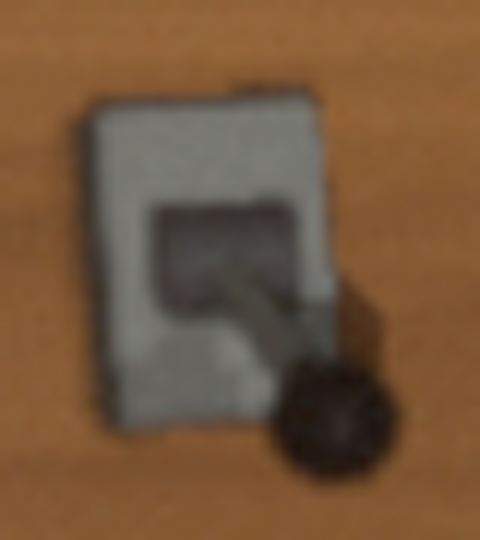

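```bash
python3 - <<'E'
from h import *
T=lambda p:(228+p[0]/5.4,115+p[1]/5.4); S=lambda p:(240+p[0]/4.6,155+p[1]/4.6)
top=[(200,345),(245,325),(302,460),(262,475)]; 
sd=[(187,58),(212,72),(112,178),(88,158)]
P=[]
for a,b in zip(sd,top):
    X,e=tri(S(a),T(b));P.append(X);print(X.round(4),round(e,4))
P=np.array(P);print("centre",P.mean(0),"len",np.linalg.norm(P[0]-P[3]),np.linalg.norm(P[1]-P[2]),"w",np.linalg.norm(P[0]-P[1]))
# tester top corners: rear-left, rear-right, front-right, front-left
tt=[(85,45),(495,95),(415,567),(38,522)]
C=[plane("top",T(p),z) for p,z in zip(tt,(.165,.165,.05,.05))]
for c in C:print(c.round(4))
C=np.array(C);print(np.linalg.norm(C[0]-C[1]),np.linalg.norm((C[0]-C[3])[:2]))
x=(C[0]+C[1]-C[2]-C[3])[:2];y=(C[0]+C[3]-C[1]-C[2])[:2]
print(np.degrees(np.arctan2(x[1],x[0])),np.degrees(np.arctan2(y[1],y[0]))-90,C.mean(0))
psi=(np.arctan2(x[1],x[0])+np.arctan2(y[1],y[0])-np.pi/2)/2
h=np.array([np.cos(psi),np.sin(psi),0]);Z=np.array([0,0,1.])
nx=h*np.cos(np.pi/6)+Z*.5;n=-h*.5+Z*np.cos(np.pi/6);ny=np.cross(n,nx)
ph=[]
for b in (P[0]-P[3],P[1]-P[2]):
    print("phi",np.degrees(np.arctan2(b@ny,b@nx)),"out",b@n)
g=P.mean(0)-.018*n;f=g-.086*n
print("psi",np.degrees(psi),"grip",g,"foot",f)
# foot vs surface
c=C.mean(0); print("foot height above slope",(f-c)@n,"offset x,y",(f-c)@nx,(f-c)@ny)
L=lambda p:(355+p[0]/12,178+p[1]/12)
print("ball",tri((260+157/7,305+155/7),L((335,417))))
B=np.array([plane("top",L(p),.025) for p in [(92,102),(315,95),(335,418),(118,428)]]);print(B.round(4),B.mean(0))
print(np.linalg.norm(B[0]-B[1]),np.linalg.norm(B[0]-B[3]))
x=(B[0]+B[1]-B[2]-B[3]);print(np.degrees(np.arctan2(x[1],x[0])))
E
```

```text
[0.5535 0.0385 0.2118] 0.0044
[0.5609 0.0206 0.2171] 0.0034
[ 0.51   -0.0053  0.1864] 0.0049
[0.503  0.0111 0.1847] 0.0039
centre [0.53183135 0.01622297 0.20000273] len 0.06344524999504128 0.0648440057302723 w 0.020099842791145944
[0.687  0.0904 0.165 ]
[ 0.6692 -0.0867  0.165 ]
[ 0.4709 -0.067   0.05  ]
[0.4876 0.1099 0.05  ]
0.17797580071019117 0.20032094683560145
-5.629742055324214 -5.572257757848675 [0.57870052 0.01168542 0.1075    ]
phi 30.44168489084223 out -0.0003605354557000286
phi 28.356835344991946 out 0.0025824746686171165
psi -5.600999906586447 grip [0.54078838 0.01534457 0.18441427] foot [0.58358309 0.01114775 0.10993608]
foot height above slope -0.00034615594539421924 offset x,y 0.005471728762733661 -5.855597604446127e-05
ball (array([ 0.49231817, -0.25071723,  0.10393306]), np.float64(0.004145745837353467))
[[ 0.5628 -0.219   0.025 ]
 [ 0.5655 -0.2677  0.025 ]
 [ 0.4954 -0.272   0.025 ]
 [ 0.4922 -0.2248  0.025 ]] [ 0.52896582 -0.24585291  0.025     ]
0.04880997000832796 0.0708689597871154
4.089987588858478
```

apply_moves([
  {"dx": -0.86,"dy": -0.65,"dz": -0.4},
  {"dx": -0.86,"dy": -0.65,"dz": -0.4},
  {"dx": -0.86,"dy": -0.65,"dz": -0.4},
  {"dx": -0.86,"dy": -0.65},
  {"dx": -0.86,"dy": -0.65},
  {"dx": -0.86,"dy": -0.65},
  {"dx": -0.86,"dy": -0.65},
  {"dx": -0.86,"dy": -0.65},
])

```text
invalid input at $.series[0]: expected keys dx, dy, dz, turn
```

apply_moves([
  {"dx": -0.86,"dy": -0.65},
  {"dx": -0.86,"dy": -0.65},
  {"dx": -0.86,"dy": -0.65},
  {"dx": -0.86,"dy": -0.65},
  {"dx": -0.86,"dy": -0.65},
  {"dx": -0.86,"dy": -0.65},
  {"dx": -0.86,"dy": -0.65},
  {"dx": -0.86,"dy": -0.65},
])

```text
invalid input at $.series[0]: expected keys dx, dy, dz, turn
```

apply_moves([
  {"dx": -0.86,"dy": -0.65},
  {"dx": -0.86,"dy": -0.65},
  {"dx": -0.86,"dy": -0.65},
  {"dx": -0.86,"dy": -0.65},
  {"turn": -0.12},
  {"turn": -0.12},
  {"turn": -0.12},
  {"turn": -0.12},
])

```text
invalid input at $.series[0]: expected keys dx, dy, dz, turn
```

All four keys are required in every row.

apply_moves([
  {"dx": -0.86,"dy": -0.65,"dz": -0.4,"turn": 0},
  {"dx": -0.86,"dy": -0.65,"dz": -0.4,"turn": 0},
  {"dx": -0.86,"dy": -0.65,"dz": -0.4,"turn": 0},
  {"dx": -0.86,"dy": -0.65,"dz": 0,"turn": 0},
  {"dx": -0.86,"dy": -0.65,"dz": 0,"turn": 0},
  {"dx": -0.86,"dy": -0.65,"dz": 0,"turn": 0},
  {"dx": -0.86,"dy": -0.65,"dz": 0,"turn": 0},
  {"dx": -0.86,"dy": -0.65,"dz": 0,"turn": 0},
])

```text
time_s: 0.77
eef_pos: [0.3025, 0.3251, 0.2671]
tool_rot: [[-0.965, 0.26, -0.0], [0.26, 0.965, -0.0], [0.0, -0.0, -1.0]]
force: [-0.0, 0.9, -0.1]
gripper_width: 1.001
```

apply_moves([
  {"dx": -0.86,"dy": -0.65,"dz": 0,"turn": 0},
  {"dx": -0.86,"dy": -0.65,"dz": 0,"turn": 0},
  {"dx": -0.86,"dy": -0.65,"dz": 0,"turn": 0},
  {"dx": -0.86,"dy": -0.65,"dz": 0,"turn": 0},
  {"dx": -0.86,"dy": -0.65,"dz": 0,"turn": 0},
  {"dx": -0.86,"dy": -0.65,"dz": 0,"turn": 0},
  {"dx": -0.86,"dy": -0.65,"dz": 0,"turn": 0},
  {"dx": -0.86,"dy": -0.65,"dz": 0,"turn": 0},
])

```text
time_s: 1.43
eef_pos: [0.4612, 0.1206, 0.2671]
tool_rot: [[-0.965, 0.261, -0.0], [0.261, 0.965, -0.0], [0.0, -0.0, -1.0]]
force: [1.0, -0.1, 0.0]
gripper_width: 1.0
```

apply_moves([
  {"dx": -0.86,"dy": -0.65,"dz": 0,"turn": 0},
  {"dx": -0.86,"dy": -0.65,"dz": 0,"turn": 0},
  {"dx": -0.86,"dy": -0.65,"dz": 0,"turn": 0},
  {"dx": 0,"dy": 0,"dz": 0,"turn": -0.12},
  {"dx": 0,"dy": 0,"dz": 0,"turn": -0.12},
  {"dx": 0,"dy": 0,"dz": 0,"turn": -0.12},
  {"dx": 0,"dy": 0,"dz": 0,"turn": -0.12},
  {"dx": 0,"dy": 0,"dz": 0,"turn": -0.12},
])

```text
time_s: 2.1
eef_pos: [0.52, 0.0453, 0.2668]
tool_rot: [[-0.942, -0.335, -0.001], [-0.335, 0.942, -0.0], [0.001, 0.0, -1.0]]
force: [-0.2, 0.3, -0.7]
gripper_width: 0.997
```

apply_moves([
  {"dx": -0.2,"dy": -0.56,"dz": 0,"turn": 0},
  {"dx": 0,"dy": -0.57,"dz": 0,"turn": 0},
  {"dx": 0,"dy": 0,"dz": 0,"turn": -0.07},
  {"dx": 0,"dy": 0,"dz": 0,"turn": -0.07},
  {"dx": 0,"dy": 0,"dz": 0.4,"turn": 0},
  {"dx": 0,"dy": 0,"dz": 0.5,"turn": 0},
  {"dx": 0,"dy": 0,"dz": 0,"turn": 0},
])

```text
time_s: 2.68
eef_pos: [0.5361, 0.0153, 0.2374]
tool_rot: [[-0.889, -0.458, -0.004], [-0.458, 0.889, -0.0], [0.004, 0.002, -1.0]]
force: [-0.9, 0.2, -0.5]
gripper_width: 0.998
```

```bash
python3 - <<'E'
from h import *
for n,a in(("top",(228,115,100,110)),("side",(200,100,160,150))):
    im=cv2.cvtColor(r.capture(n),cv2.COLOR_RGB2BGR);crop(im,*a,4,f"pics/{n}1.png")
o=r.get_obs();print(o["eef_pos"],o["qpos"],np.degrees(np.arctan2(o["tool_rot"][1,1],o["tool_rot"][0,1])))
E
```

```text
[0.53647984 0.01542584 0.23995405] [ 2.87562451e-02  5.98214791e-02  1.64098884e-01  1.67656163e+00
 -1.95160152e-05 -4.47414217e-01] 117.28253442439615
```

View pics/side1.png

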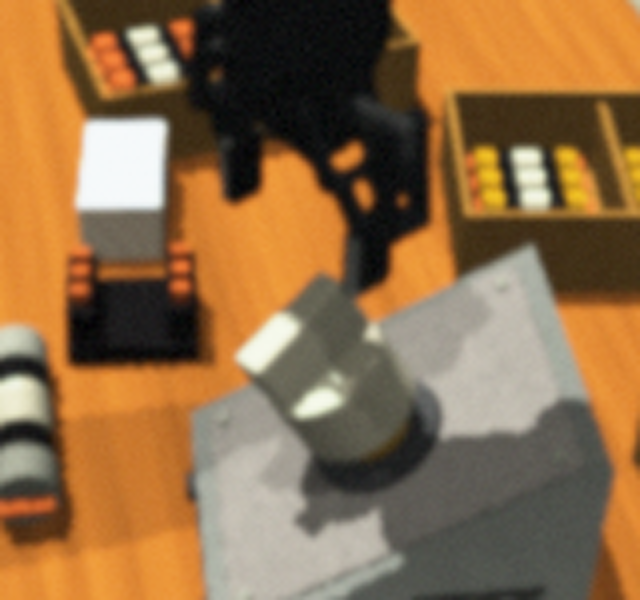

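The open fingers straddle the bar, at crop pixels (240,165) and (370,260), so I'll descend.

apply_moves([
  {"dx": 0,"dy": 0,"dz": 0.5,"turn": 0},
  {"dx": 0,"dy": 0,"dz": 0.5,"turn": 0},
  {"dx": 0,"dy": 0,"dz": 0.5,"turn": 0},
  {"dx": 0,"dy": 0,"dz": 0.4,"turn": 0},
  {"dx": 0,"dy": 0,"dz": 0,"turn": 0},
])

```text
time_s: 3.2
eef_pos: [0.5362, 0.0155, 0.1818]
tool_rot: [[-0.889, -0.458, -0.003], [-0.458, 0.889, -0.0], [0.002, 0.001, -1.0]]
force: [-0.6, 0.2, -0.2]
gripper_width: 0.998
```

apply_moves([
  {"dx": 0,"dy": 0,"dz": 0,"turn": 0},
  {"dx": 0,"dy": 0,"dz": 0,"turn": 0},
  {"dx": 0,"dy": 0,"dz": 0,"turn": 0},
  {"dx": 0,"dy": 0,"dz": 0,"turn": 0},
], jaw=0.55)

```text
time_s: 3.53
eef_pos: [0.5373, 0.0155, 0.1843]
tool_rot: [[-0.889, -0.458, 0.001], [-0.458, 0.889, 0.0], [-0.001, -0.001, -1.0]]
force: [0.7, -0.4, -0.1]
gripper_width: 0.464
```

```bash
python3 - <<'E'
from h import *
for n,a in(("top",(228,115,100,110)),("side",(220,130,120,110))):
    im=cv2.cvtColor(r.capture(n),cv2.COLOR_RGB2BGR);crop(im,*a,5,f"pics/{n}2.png")
o=r.get_obs();print(o["eef_pos"],o["gripper_width"],o["force"])
E
```

```text
[0.537134   0.0154406  0.18388559] 0.4544303048186061 [ 0.48019304  0.37857878 -0.19429592]
```

View pics/side2.png

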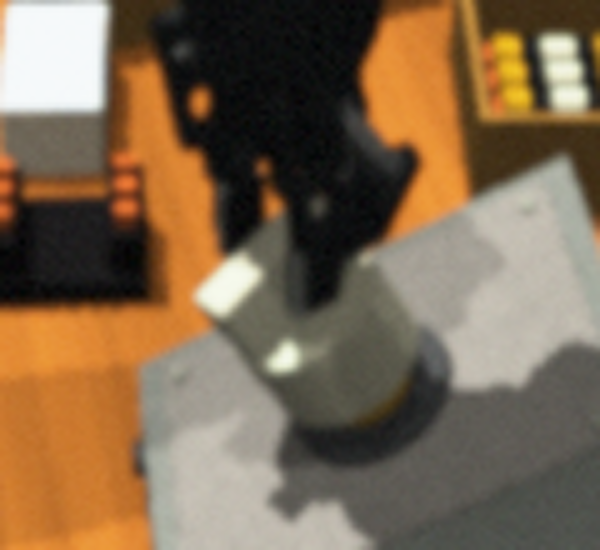

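View pics/top2.png

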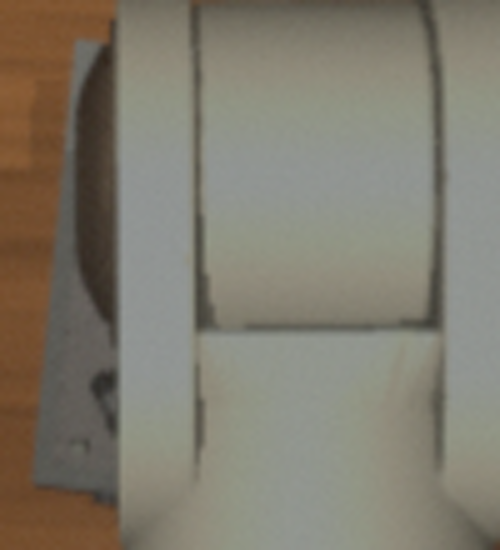

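apply_moves([
  {"dx": 0,"dy": 0,"dz": 0,"turn": -0.1},
  {"dx": 0,"dy": 0,"dz": 0,"turn": -0.1},
  {"dx": 0,"dy": 0,"dz": 0,"turn": -0.1},
  {"dx": 0,"dy": 0,"dz": 0,"turn": -0.1},
])

```text
time_s: 3.97
eef_pos: [0.5368, 0.0155, 0.1835]
tool_rot: [[-0.636, -0.771, -0.0], [-0.771, 0.636, 0.0], [-0.0, 0.0, -1.0]]
force: [-0.6, 0.7, -0.3]
gripper_width: 0.452
```

apply_moves([
  {"dx": 0,"dy": 0,"dz": 0,"turn": -0.06},
  {"dx": 0,"dy": 0,"dz": 0,"turn": -0.06},
  {"dx": 0,"dy": 0,"dz": 0,"turn": -0.06},
  {"dx": 0,"dy": 0,"dz": 0,"turn": -0.06},
])

```text
time_s: 4.3
eef_pos: [0.5367, 0.0154, 0.1835]
tool_rot: [[-0.437, -0.9, -0.0], [-0.9, 0.437, -0.0], [0.0, 0.0, -1.0]]
force: [-2.2, 0.6, 0.8]
gripper_width: 0.453
```

```bash
cat > look.py <<'E'
import sys
from h import *
k=sys.argv[1]
a=(220,130,120,110)
im=cv2.cvtColor(r.capture("side"),cv2.COLOR_RGB2BGR);crop(im,*a,5,f"pics/side{k}.png")
o=r.get_obs();print(o["eef_pos"],o["gripper_width"],o["force"],o["moment"],o["qpos"][5],np.degrees(np.arctan2(o["tool_rot"][1,1],o["tool_rot"][0,1])))
E
python3 look.py 3
```

```text
[0.53672387 0.01544683 0.18355419] 0.4467655165996219 [-1.25738905  0.70026995  1.65395517] [ 0.0953827   0.31938093 -0.04613884] -1.0944051976951794 154.3524088690114
```

View pics/side3.png

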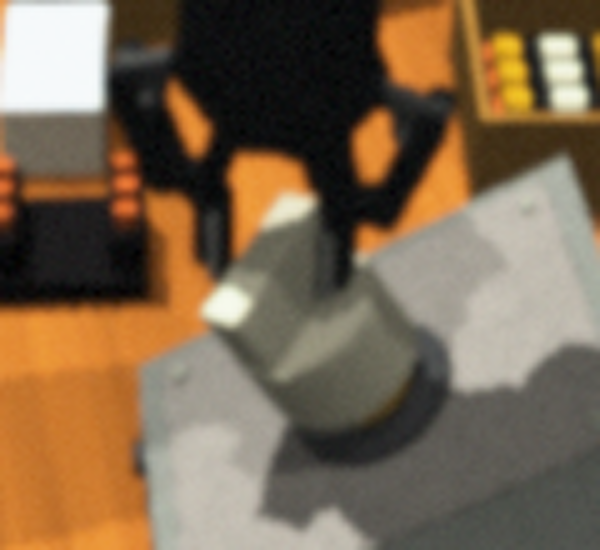

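The bar is turning with the fingers: its visible end moved to about (228,305) in the crop. Continuing.

apply_moves([
  {"dx": 0,"dy": 0,"dz": 0,"turn": -0.05},
  {"dx": 0,"dy": 0,"dz": 0,"turn": -0.05},
  {"dx": 0,"dy": 0,"dz": 0,"turn": -0.05},
  {"dx": 0,"dy": 0,"dz": 0,"turn": -0.05},
])

```text
time_s: 4.68
eef_pos: [0.5369, 0.0155, 0.1834]
tool_rot: [[-0.251, -0.968, 0.0], [-0.968, 0.251, -0.0], [-0.0, -0.0, -1.0]]
force: [0.8, -0.9, -0.4]
gripper_width: 0.449
```

```bash
python3 look.py 4
```

```text
[0.53697389 0.01545076 0.18346965] 0.45287397678546665 [-0.06389827  0.05527047  0.01575118] [-7.24948721e-05 -3.88587762e-02  1.94438152e-02] -1.2919521976372323 165.6709353211481
```

View pics/side4.png

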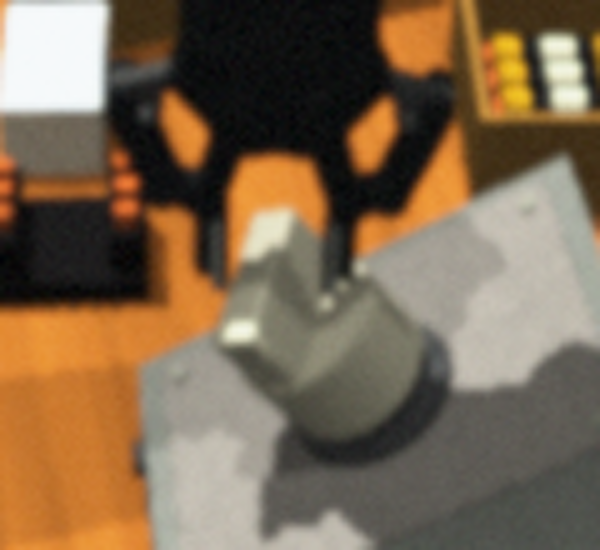

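```bash
cat >> h.py <<'E'
psi=np.radians(-5.6);hh=np.array([np.cos(psi),np.sin(psi),0]);ZZ=np.array([0,0,1.])
NX=hh*np.cos(np.pi/6)+ZZ*.5;NN=-hh*.5+ZZ*np.cos(np.pi/6);NY=np.cross(NN,NX)
FOOT=np.array([.5836,.0111,.1099])
def bar(phi,H,u,v,w):
    c,s=np.cos(np.radians(phi)),np.sin(np.radians(phi))
    return FOOT+NN*(H+w)+(c*NX+s*NY)*u+(-s*NX+c*NY)*v
E
python3 - <<'E'
from h import *
for H in(.086,.077):
  for phi in(50,60,69):
    # right end (low -u) top corners, in crop px of 5x
    q=[((proj("side",bar(phi,H,u,v,.018))-[220,130])*5).round() .tolist() for u,v in((-.033,.011),(-.033,-.011),(.033,.011),(.033,-.011))]
    print(H,phi,q)
E
```

```text
0.086 50 [[200.0, 314.0], [239.0, 320.0], [276.0, 188.0], [315.0, 192.0]]
0.086 60 [[208.0, 318.0], [253.0, 316.0], [263.0, 191.0], [306.0, 188.0]]
0.086 69 [[218.0, 320.0], [265.0, 312.0], [252.0, 196.0], [297.0, 186.0]]
0.077 50 [[211.0, 327.0], [250.0, 333.0], [286.0, 202.0], [326.0, 205.0]]
0.077 60 [[220.0, 331.0], [264.0, 330.0], [273.0, 205.0], [316.0, 202.0]]
0.077 69 [[229.0, 334.0], [276.0, 325.0], [262.0, 210.0], [307.0, 200.0]]
```

The cap has dropped: the bar's end moved about 13 px down in the crop, which matches H=77 mm, and the force fell to zero. Now I'll follow it down and turn it forward.

apply_moves([
  {"dx": 0,"dy": -0.13,"dz": 0,"turn": 0.05},
  {"dx": 0,"dy": 0,"dz": 0.1,"turn": 0.1},
  {"dx": 0,"dy": 0,"dz": 0.1,"turn": 0.1},
  {"dx": 0,"dy": 0,"dz": 0,"turn": 0.1},
  {"dx": 0,"dy": 0,"dz": 0,"turn": 0.1},
  {"dx": 0,"dy": 0,"dz": 0,"turn": 0.1},
  {"dx": 0,"dy": 0,"dz": 0,"turn": 0.1},
])

```text
time_s: 5.32
eef_pos: [0.5405, 0.0145, 0.1774]
tool_rot: [[-0.791, -0.612, -0.0], [-0.612, 0.791, 0.0], [0.0, 0.0, -1.0]]
force: [-3.3, 1.0, 1.3]
gripper_width: 0.448
```

apply_moves([
  {"dx": 0,"dy": 0,"dz": 0,"turn": 0.06},
  {"dx": 0,"dy": 0,"dz": 0,"turn": 0.06},
  {"dx": 0,"dy": 0,"dz": 0,"turn": 0.06},
  {"dx": 0,"dy": 0,"dz": 0,"turn": 0.06},
])

```text
time_s: 5.65
eef_pos: [0.5399, 0.0151, 0.178]
tool_rot: [[-0.912, -0.409, -0.001], [-0.409, 0.912, 0.001], [0.0, 0.002, -1.0]]
force: [-6.9, 3.7, 8.7]
gripper_width: 0.453
```

```bash
python3 look.py 5
```

```text
[0.5398748  0.01512319 0.17818279] 0.44918542385644217 [-7.7780214   2.92199079  7.12106823] [0.68640406 1.37911483 0.2389791 ] -0.3897414946631615 113.89120242452547
```

View pics/side5.png

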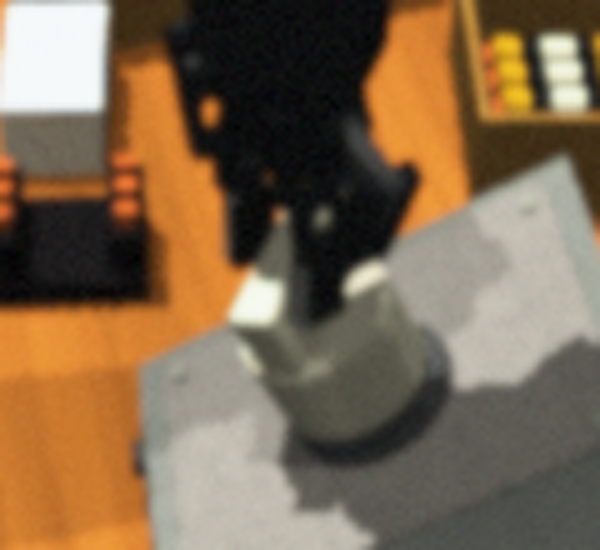

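Upward force suggests the uphill fingertip is touching the crown, so I'll raise slightly.

apply_moves([
  {"dx": 0,"dy": 0,"dz": -0.1,"turn": 0},
  {"dx": 0,"dy": 0,"dz": -0.05,"turn": 0},
  {"dx": 0,"dy": 0,"dz": 0,"turn": 0},
])

```text
time_s: 5.95
eef_pos: [0.5407, 0.0145, 0.1821]
tool_rot: [[-0.911, -0.413, 0.0], [-0.413, 0.911, 0.0], [-0.0, 0.0, -1.0]]
force: [-0.9, 0.9, -0.5]
gripper_width: 0.454
```

apply_moves([
  {"dx": 0,"dy": 0,"dz": 0,"turn": 0.06},
  {"dx": 0,"dy": 0,"dz": 0,"turn": 0.06},
  {"dx": 0,"dy": 0,"dz": 0,"turn": 0.06},
])

```text
time_s: 6.2
eef_pos: [0.5404, 0.0148, 0.1819]
tool_rot: [[-0.971, -0.241, -0.001], [-0.241, 0.971, 0.001], [0.0, 0.001, -1.0]]
force: [-4.6, 1.3, 2.8]
gripper_width: 0.448
```

```bash
python3 look.py 6
```

```text
[0.54035434 0.01470286 0.1819124 ] 0.4528388290255575 [-5.32198649  1.68893981  2.5767768 ] [0.25576841 0.7363217  0.31780803] -0.21199041611649244 103.69126588538396
```

View pics/side6.png

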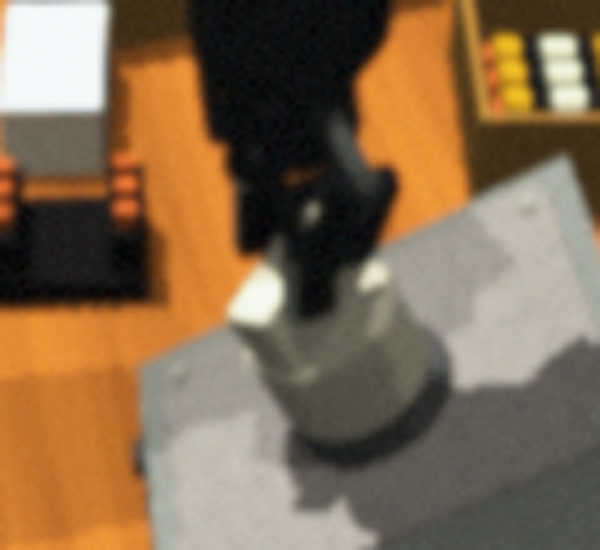

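apply_moves([
  {"dx": 0,"dy": 0,"dz": 0,"turn": 0.06},
  {"dx": 0,"dy": 0,"dz": 0,"turn": 0.06},
  {"dx": 0,"dy": 0,"dz": 0,"turn": 0.06},
  {"dx": 0,"dy": 0,"dz": 0,"turn": 0.06},
])

```text
time_s: 6.58
eef_pos: [0.5391, 0.0151, 0.1819]
tool_rot: [[-1.0, -0.007, -0.003], [-0.007, 1.0, 0.001], [0.003, 0.001, -1.0]]
force: [-13.8, 4.2, 9.0]
gripper_width: 0.453
```

```bash
python3 look.py 7
```

```text
[0.53897667 0.01499705 0.18201449] 0.4480607881160104 [-12.21854644   1.48062076   7.86352596] [0.45627306 2.32922559 0.72979423] 0.02554462617895578 90.09925981894038
```

View pics/side7.png

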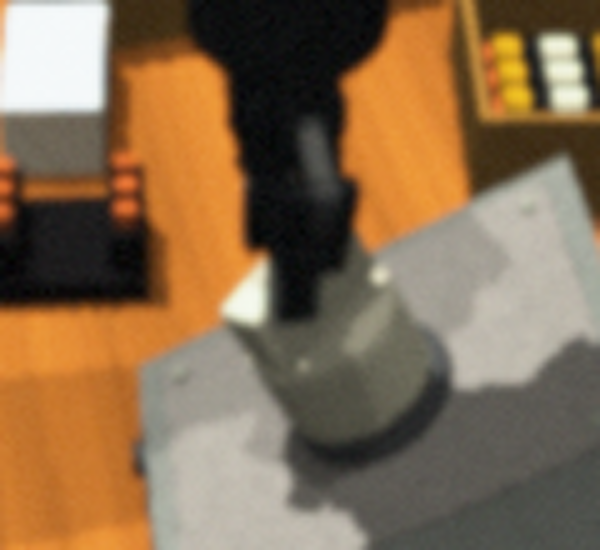

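apply_moves([
  {"dx": 0,"dy": 0,"dz": 0,"turn": -0.1},
  {"dx": 0.05,"dy": 0,"dz": 0.12,"turn": 0},
  {"dx": 0,"dy": 0,"dz": 0.12,"turn": 0},
  {"dx": 0,"dy": 0,"dz": 0,"turn": 0},
])

```text
time_s: 6.97
eef_pos: [0.5391, 0.0145, 0.1738]
tool_rot: [[-0.995, -0.104, -0.0], [-0.104, 0.995, 0.0], [0.0, 0.0, -1.0]]
force: [-1.1, 3.5, 2.3]
gripper_width: 0.453
```

apply_moves([
  {"dx": 0,"dy": 0,"dz": 0,"turn": 0.06},
  {"dx": 0,"dy": 0,"dz": 0,"turn": 0.06},
  {"dx": 0,"dy": 0,"dz": 0,"turn": 0.06},
])

```text
time_s: 7.22
eef_pos: [0.5392, 0.0146, 0.1747]
tool_rot: [[-0.997, 0.078, 0.0], [0.078, 0.997, 0.001], [-0.0, 0.001, -1.0]]
force: [-3.6, 4.6, 5.1]
gripper_width: 0.45
```

```bash
python3 look.py 8
```

```text
[0.53919648 0.01459361 0.17475498] 0.4478003444894621 [-3.13887691  2.47565584  3.07645502] [0.63287204 0.56567548 0.17733572] 0.1095164521141246 85.25756805492222
```

View pics/side8.png

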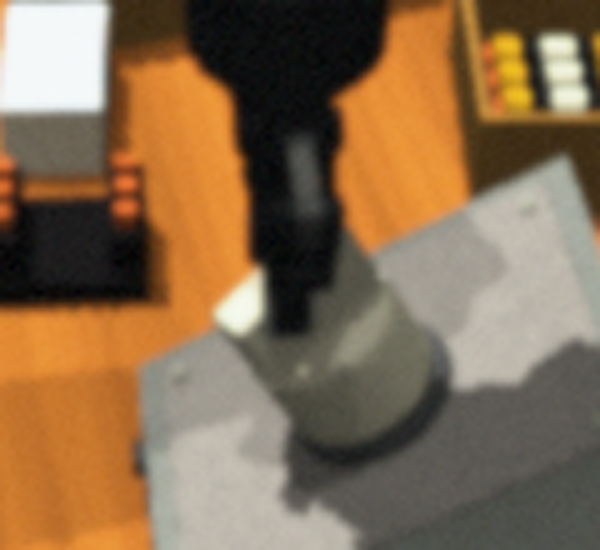

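apply_moves([
  {"dx": 0,"dy": 0,"dz": 0,"turn": 0.07},
  {"dx": 0,"dy": 0,"dz": 0,"turn": 0.07},
  {"dx": 0,"dy": 0,"dz": 0,"turn": 0.07},
  {"dx": 0,"dy": 0,"dz": 0,"turn": 0.07},
])

```text
time_s: 7.6
eef_pos: [0.5394, 0.0145, 0.1747]
tool_rot: [[-0.937, 0.351, 0.001], [0.351, 0.937, 0.0], [-0.001, 0.001, -1.0]]
force: [-1.5, 2.1, 2.3]
gripper_width: 0.449
```

```bash
python3 look.py 9
```

```text
[0.53939022 0.01432634 0.17459077] 0.45207489494536435 [-1.49916361  0.80070723  0.20597272] [0.28999997 0.17869489 0.08445605] 0.38973061601489684 69.19303965380496
```

View pics/side9.png

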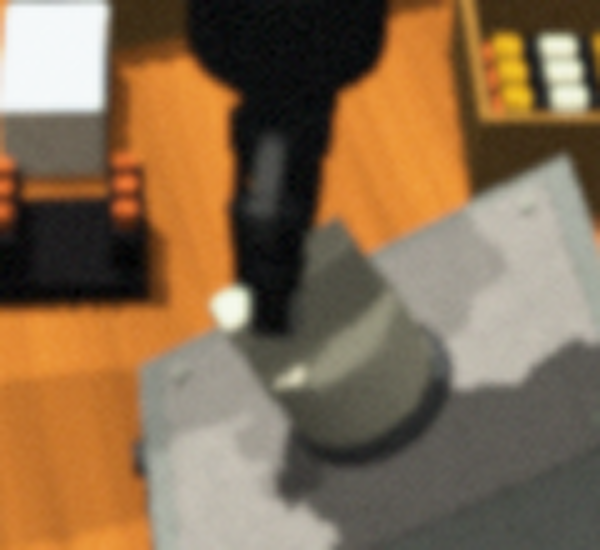

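apply_moves([
  {"dx": 0,"dy": 0,"dz": 0,"turn": 0.06},
  {"dx": 0,"dy": 0,"dz": 0,"turn": 0.06},
  {"dx": 0,"dy": 0,"dz": 0,"turn": 0.06},
])

```text
time_s: 7.9
eef_pos: [0.5394, 0.0141, 0.1743]
tool_rot: [[-0.86, 0.511, 0.0], [0.511, 0.86, -0.0], [-0.0, -0.0, -1.0]]
force: [0.1, 1.1, 0.9]
gripper_width: 0.45
```

```bash
python3 look.py 10
```

```text
[0.5393244  0.01409863 0.17427632] 0.4522235420206242 [-0.5534078   1.31326699 -0.70327489] [0.12868137 0.06974254 0.06726724] 0.5666751030494753 59.042422182941
```

View pics/side10.png

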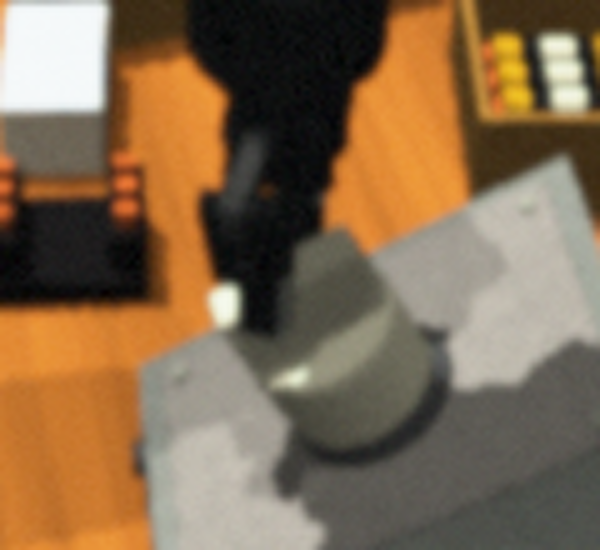

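apply_moves([
  {"dx": 0,"dy": 0,"dz": 0,"turn": 0.05},
  {"dx": 0,"dy": 0,"dz": 0,"turn": 0.05},
  {"dx": 0,"dy": 0,"dz": 0,"turn": 0.05},
])

```text
time_s: 8.2
eef_pos: [0.5391, 0.0152, 0.1746]
tool_rot: [[-0.776, 0.631, -0.0], [0.631, 0.776, 0.002], [0.001, 0.001, -1.0]]
force: [-4.9, 9.4, 5.6]
gripper_width: 0.447
```

```bash
python3 look.py 11
```

```text
[0.53908779 0.01532259 0.17466057] 0.4545117366836846 [-3.46036076  7.66929005  3.81277823] [1.44412872 0.54698592 0.67909707] 0.7134912241622052 50.68101263608659
```

View pics/side11.png

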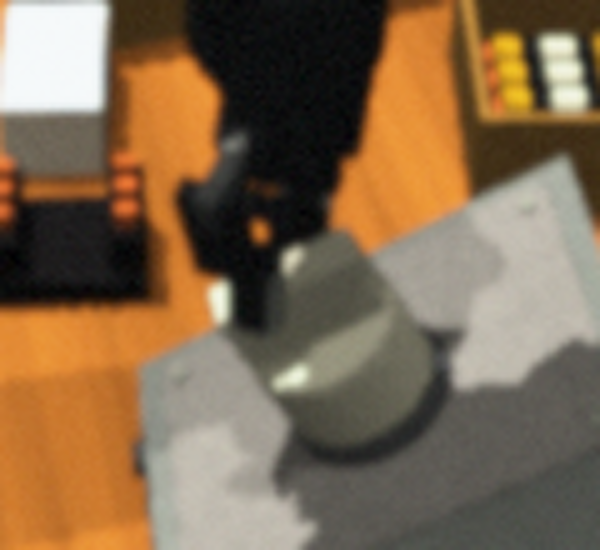

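apply_moves([
  {"dx": 0,"dy": 0,"dz": 0,"turn": -0.12},
  {"dx": 0,"dy": 0,"dz": 0,"turn": -0.12},
  {"dx": 0,"dy": 0,"dz": 0,"turn": -0.12},
  {"dx": 0,"dy": 0,"dz": 0,"turn": -0.12},
  {"dx": 0,"dy": 0,"dz": 0,"turn": -0.1},
  {"dx": 0,"dy": 0,"dz": 0,"turn": 0},
])

```text
time_s: 8.75
eef_pos: [0.5394, 0.0139, 0.1742]
tool_rot: [[-0.995, 0.098, 0.0], [0.098, 0.995, -0.001], [-0.0, -0.001, -1.0]]
force: [0.4, -0.5, -0.5]
gripper_width: 0.453
```

apply_moves([
  {"dx": 0,"dy": 0,"dz": 0,"turn": 0},
  {"dx": 0,"dy": 0,"dz": 0,"turn": 0},
  {"dx": 0,"dy": 0,"dz": 0,"turn": 0},
], jaw=0.68)

```text
time_s: 9.0
eef_pos: [0.5392, 0.0142, 0.1745]
tool_rot: [[-0.994, 0.106, 0.0], [0.106, 0.994, -0.0], [-0.0, -0.0, -1.0]]
force: [-0.2, 0.8, -0.4]
gripper_width: 0.324
```

```bash
python3 look.py 12
```

```text
[0.53920928 0.01425664 0.17448941] 0.3205517438163122 [ 0.58543292  0.78575966 -0.14472701] [ 0.06957331 -0.01746284 -0.00742838] 0.13177852710180174 83.96746418212213
```

View pics/side12.png

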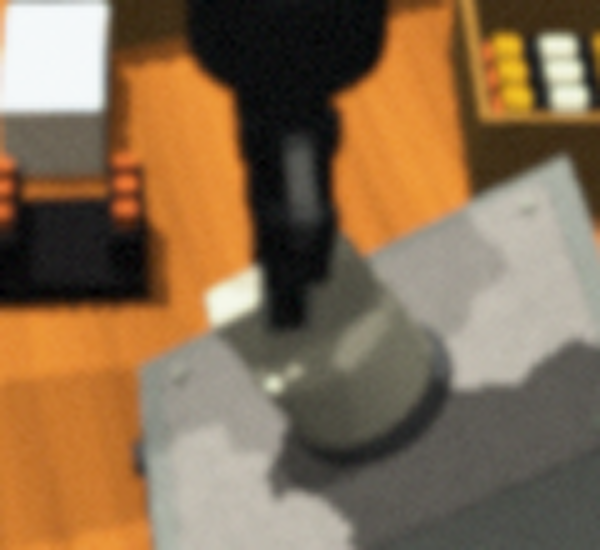

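apply_moves([
  {"dx": 0,"dy": 0,"dz": 0,"turn": 0.06},
  {"dx": 0,"dy": 0,"dz": 0,"turn": 0.06},
  {"dx": 0,"dy": 0,"dz": 0,"turn": 0},
])

```text
time_s: 9.3
eef_pos: [0.5391, 0.0145, 0.1747]
tool_rot: [[-0.974, 0.225, -0.0], [0.225, 0.974, 0.0], [0.0, 0.0, -1.0]]
force: [0.2, 1.6, 1.3]
gripper_width: 0.319
```

apply_moves([
  {"dx": 0,"dy": 0,"dz": 0,"turn": 0.06},
  {"dx": 0,"dy": 0,"dz": 0,"turn": 0.06},
  {"dx": 0,"dy": 0,"dz": 0,"turn": 0},
])

```text
time_s: 9.55
eef_pos: [0.5393, 0.0151, 0.175]
tool_rot: [[-0.941, 0.338, 0.001], [0.338, 0.941, 0.002], [-0.0, 0.002, -1.0]]
force: [-1.4, 5.5, 2.0]
gripper_width: 0.32
```

```bash
python3 look.py 13
```

```text
[0.53930212 0.0151101  0.17497487] 0.32212764937783034 [-1.39796287  5.57371618  2.95022089] [1.03989222 0.09159279 0.33777693] 0.3693912743182824 70.39275210286739
```

apply_moves([
  {"dx": 0,"dy": 0,"dz": 0,"turn": 0.05},
  {"dx": 0,"dy": 0,"dz": 0,"turn": 0.05},
  {"dx": 0,"dy": 0,"dz": 0,"turn": 0},
])

```text
time_s: 9.85
eef_pos: [0.5395, 0.0159, 0.1754]
tool_rot: [[-0.904, 0.428, 0.002], [0.428, 0.904, 0.003], [-0.0, 0.003, -1.0]]
force: [-0.5, 8.8, 4.2]
gripper_width: 0.319
```

```bash
python3 look.py 14
```

```text
[0.5395247  0.01587348 0.1753611 ] 0.31957443216540726 [-0.75788649  9.02409312  3.79961201] [ 1.62170798 -0.00269192  1.29562317] 0.4678512325059323 64.79661494690029
```

View pics/side14.png

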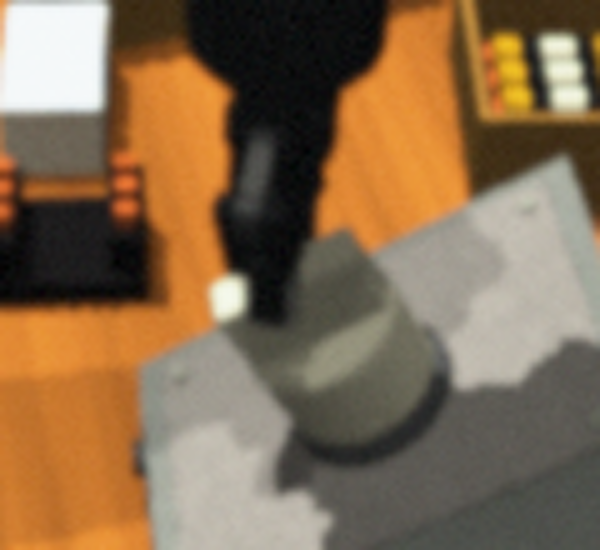

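Resistance is now firm (about 1.3 N·m), so it looks to be at the end stop. I'll back off, open, lift and measure.

apply_moves([
  {"dx": 0,"dy": 0,"dz": 0,"turn": -0.1},
  {"dx": 0,"dy": 0,"dz": 0,"turn": -0.12},
  {"dx": 0,"dy": 0,"dz": 0,"turn": -0.12},
  {"dx": 0,"dy": 0,"dz": 0,"turn": 0},
])

```text
time_s: 10.23
eef_pos: [0.5392, 0.0143, 0.1746]
tool_rot: [[-0.995, 0.097, 0.0], [0.097, 0.995, -0.0], [-0.0, -0.0, -1.0]]
force: [0.5, 0.6, -0.5]
gripper_width: 0.319
```

apply_moves([
  {"dx": 0,"dy": 0,"dz": 0,"turn": 0},
  {"dx": 0,"dy": 0,"dz": 0,"turn": 0},
  {"dx": 0,"dy": 0,"dz": 0,"turn": 0},
  {"dx": 0,"dy": 0,"dz": 0,"turn": 0},
  {"dx": 0,"dy": 0,"dz": -0.7,"turn": 0},
  {"dx": 0,"dy": 0,"dz": -0.9,"turn": 0},
  {"dx": 0,"dy": 0,"dz": -0.9,"turn": 0},
  {"dx": 0,"dy": 0,"dz": -0.7,"turn": 0},
], jaw=0)

```text
time_s: 10.9
eef_pos: [0.5392, 0.0142, 0.2726]
tool_rot: [[-0.994, 0.105, 0.001], [0.105, 0.994, -0.0], [-0.001, 0.0, -1.0]]
force: [0.8, 0.1, 0.2]
gripper_width: 1.003
```

apply_moves([
  {"dx": 1,"dy": -0.5,"dz": 0,"turn": 0},
  {"dx": 1,"dy": -1,"dz": 0,"turn": 0},
  {"dx": 1,"dy": -1,"dz": 0,"turn": 0},
  {"dx": 0.5,"dy": -1,"dz": 0,"turn": 0},
  {"dx": 0,"dy": -1,"dz": 0,"turn": 0},
  {"dx": 0,"dy": -1,"dz": 0,"turn": 0},
  {"dx": 0,"dy": -1,"dz": 0,"turn": 0},
  {"dx": 0,"dy": 0,"dz": 0,"turn": 0},
], jaw=1)

```text
time_s: 11.57
eef_pos: [0.415, -0.1715, 0.2704]
tool_rot: [[-0.994, 0.108, -0.0], [0.108, 0.994, -0.001], [-0.0, -0.001, -1.0]]
force: [1.6, -0.5, 0.3]
gripper_width: -0.002
```

```bash
python3 look.py 15; python3 - <<'E'
from h import *
im=cv2.cvtColor(r.capture("top"),cv2.COLOR_RGB2BGR);crop(im,228,115,100,110,5,"pics/top15.png");cv2.imwrite("pics/top15f.png",im)
for H in(.077,.073):
  for phi in(0,8):
    for n,o in(("side",(220,130)),("top",(228,115))):
      print(H,phi,n,[((proj(n,bar(phi,H,u,v,.018))-o)*5).round().tolist() for u,v in((-.033,.011),(-.033,-.011),(.033,.011),(.033,-.011))])
E
```

```text
[ 0.41521187 -0.16981452  0.2704338 ] -0.001329942480562172 [-1.02427552  0.53163505  0.20863859] [0.04772224 0.03480771 0.01939635] -0.27945155331515303 83.77771968551427
0.077 0 side [[197.0, 282.0], [202.0, 318.0], [335.0, 213.0], [343.0, 248.0]]
0.077 0 top [[202.0, 423.0], [250.0, 429.0], [220.0, 288.0], [269.0, 294.0]]
0.077 8 side [[196.0, 291.0], [207.0, 324.0], [330.0, 208.0], [344.0, 239.0]]
0.077 8 top [[212.0, 427.0], [261.0, 427.0], [209.0, 291.0], [259.0, 291.0]]
0.073 0 side [[202.0, 288.0], [207.0, 324.0], [340.0, 219.0], [348.0, 254.0]]
0.073 0 top [[202.0, 419.0], [250.0, 425.0], [220.0, 285.0], [269.0, 291.0]]
0.073 8 side [[200.0, 297.0], [212.0, 330.0], [334.0, 214.0], [349.0, 246.0]]
0.073 8 top [[212.0, 423.0], [261.0, 423.0], [209.0, 288.0], [259.0, 287.0]]
```

View pics/side15.png

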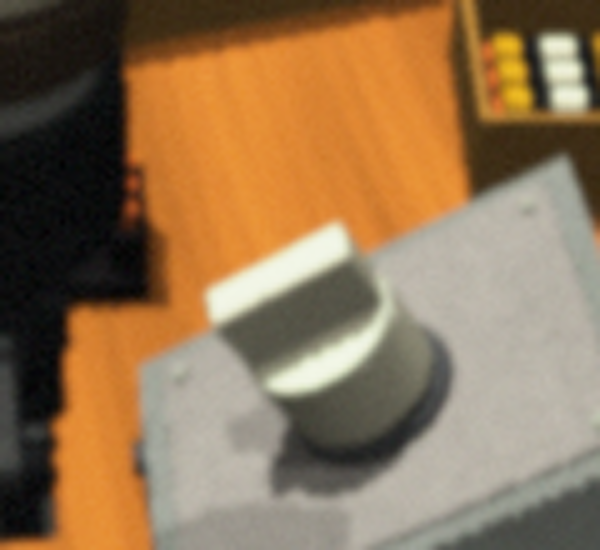

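View pics/top15.png

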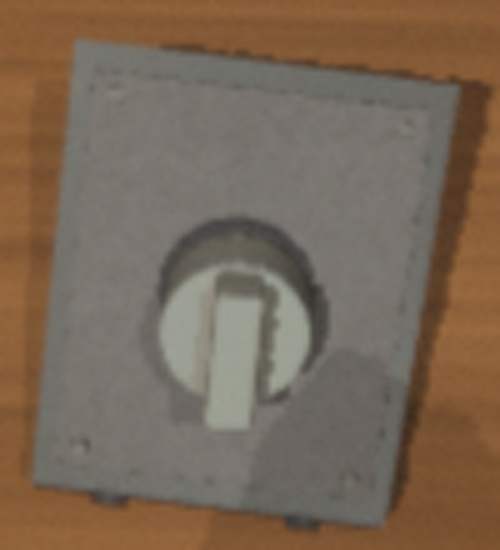

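```bash
python3 - <<'E'
from h import *
T=lambda p:(228+p[0]/5,115+p[1]/5); S=lambda p:(220+p[0]/5,130+p[1]/5)
P=np.array([tri(S(a),T(b))[0] for a,b in zip([(207,292),(218,325),(337,222),(352,258)],[(204,429),(250,431),(219,294),(265,297)])])
for b in(P[2]-P[0],P[3]-P[1]):print("phi",np.degrees(np.arctan2(b@NY,b@NX)),np.linalg.norm(b),b@NN)
d=P.mean(0)-FOOT;print("H",d@NN-.018,"lat",d@NX,d@NY)
im=cv2.imread("pics/top15f.png")
c=im[115:225,228:328];g=cv2.resize(c,None,fx=5,fy=5,interpolation=2);
m=(g.min(2)>150).astype(np.uint8);m[:, :200]=0
print([ (cv2.minAreaRect(k)) for k in cv2.findContours((g.min(2)>165).astype(np.uint8),0,2)[0] if cv2.contourArea(k)>800])
E
```

```text
phi 0.9835403516297411 0.06480457934562031 0.0008020044440991659
phi 1.3143501385889365 0.0638461229072802 -0.001381160840391443
H 0.07174083902821232 lat -0.0014680480277134977 -0.00012717859681621804
[]
```

The cap measures phi ≈ +1° and H ≈ 72 mm, so it is home. Next is the lever: I'll come down behind the ball, on the robot side, with the fingers closed.

apply_moves([
  {"dx": -0.55,"dy": -0.9,"dz": 0,"turn": 0},
  {"dx": -0.55,"dy": -0.9,"dz": 0,"turn": 0},
  {"dx": 0,"dy": -0.8,"dz": 0,"turn": 0},
  {"dx": 0,"dy": 0,"dz": 0.8,"turn": 0},
  {"dx": 0,"dy": 0,"dz": 0.8,"turn": 0},
  {"dx": 0,"dy": 0,"dz": 0.8,"turn": 0},
  {"dx": 0,"dy": 0,"dz": 0.8,"turn": 0},
  {"dx": 0,"dy": 0,"dz": 0,"turn": 0},
])

```text
time_s: 12.33
eef_pos: [0.4393, -0.2468, 0.1701]
tool_rot: [[-0.995, 0.103, -0.006], [0.103, 0.995, 0.003], [0.006, 0.003, -1.0]]
force: [0.4, 0.2, -0.8]
gripper_width: -0.002
```

```bash
python3 - <<'E'
from h import *
im=cv2.cvtColor(r.capture("side"),cv2.COLOR_RGB2BGR);crop(im,180,240,180,140,4,"pics/side16.png")
o=r.get_obs();print(o["eef_pos"],o["force"])
E
```

```text
[ 0.43977813 -0.24727714  0.17282342] [-0.27421007  0.08065907 -0.02897922]
```

View pics/side16.png

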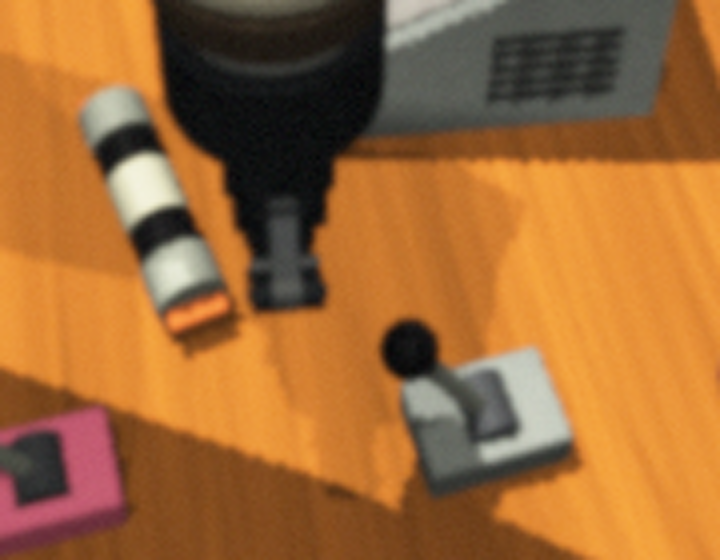

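The closed finger is behind the grey box's black ball (crop ball (410,348), finger (285,300)). I'll lower it, then push away.

apply_moves([
  {"dx": 0,"dy": -0.11,"dz": 0.8,"turn": 0},
  {"dx": 0,"dy": 0,"dz": 0.8,"turn": 0},
  {"dx": 0,"dy": 0,"dz": 0.8,"turn": 0},
  {"dx": 0,"dy": 0,"dz": 0.4,"turn": 0},
  {"dx": 0,"dy": 0,"dz": 0,"turn": 0},
])

```text
time_s: 12.8
eef_pos: [0.4397, -0.2513, 0.0895]
tool_rot: [[-0.995, 0.103, -0.002], [0.103, 0.995, 0.001], [0.002, 0.001, -1.0]]
force: [-1.0, 0.1, -0.4]
gripper_width: -0.002
```

apply_moves([
  {"dx": -0.4,"dy": 0.07,"dz": 0,"turn": 0},
  {"dx": -0.4,"dy": 0.07,"dz": 0,"turn": 0},
  {"dx": -0.4,"dy": 0.07,"dz": 0,"turn": 0},
  {"dx": -0.4,"dy": 0.07,"dz": 0,"turn": 0},
  {"dx": -0.4,"dy": 0.07,"dz": 0,"turn": 0},
  {"dx": -0.4,"dy": 0.07,"dz": 0,"turn": 0},
  {"dx": -0.4,"dy": 0.07,"dz": 0,"turn": 0},
  {"dx": 0,"dy": 0,"dz": 0,"turn": 0},
])

```text
time_s: 13.47
eef_pos: [0.5285, -0.246, 0.0919]
tool_rot: [[-0.995, 0.102, 0.003], [0.102, 0.995, -0.001], [-0.003, -0.001, -1.0]]
force: [0.5, -0.4, -1.0]
gripper_width: -0.002
```

apply_moves([
  {"dx": -0.3,"dy": 0.05,"dz": 0,"turn": 0},
  {"dx": -0.3,"dy": 0.05,"dz": 0,"turn": 0},
  {"dx": -0.2,"dy": 0.03,"dz": 0,"turn": 0},
  {"dx": 0,"dy": 0,"dz": 0,"turn": 0},
])

```text
time_s: 13.8
eef_pos: [0.5507, -0.2447, 0.0907]
tool_rot: [[-0.995, 0.103, 0.001], [0.103, 0.995, -0.0], [-0.001, -0.0, -1.0]]
force: [0.4, -1.1, -0.3]
gripper_width: 0.003
```

```bash
python3 - <<'E'
from h import *
im=cv2.cvtColor(r.capture("side"),cv2.COLOR_RGB2BGR);crop(im,180,240,180,140,4,"pics/side17.png")
o=r.get_obs();print(o["eef_pos"],o["force"])
E
```

```text
[ 0.55010502 -0.24473508  0.09062002] [-0.85277772 -0.03654381  0.22436852]
```

View pics/side17.png

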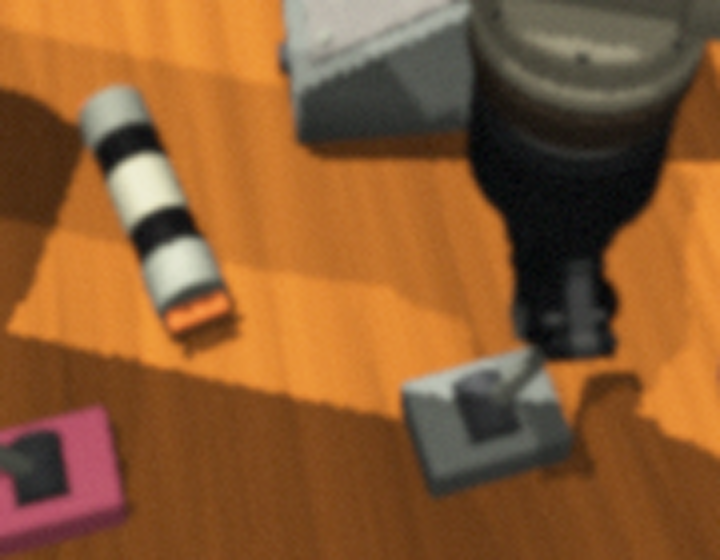

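The lever is leaning away, with its ball hidden behind the finger. I'll push further until it meets the stop.

apply_moves([
  {"dx": -0.1,"dy": 0.02,"dz": 0,"turn": 0},
  {"dx": -0.1,"dy": 0.02,"dz": 0,"turn": 0},
  {"dx": 0,"dy": 0,"dz": 0,"turn": 0},
])

```text
time_s: 14.1
eef_pos: [0.5522, -0.2445, 0.0904]
tool_rot: [[-0.994, 0.105, -0.007], [0.105, 0.994, -0.001], [0.007, -0.001, -1.0]]
force: [-16.7, -1.9, 6.5]
gripper_width: -0.002
```

apply_moves([
  {"dx": -0.1,"dy": 0.02,"dz": 0,"turn": 0},
  {"dx": -0.1,"dy": 0.02,"dz": 0,"turn": 0},
  {"dx": 0,"dy": 0,"dz": 0,"turn": 0},
])

```text
time_s: 14.35
eef_pos: [0.553, -0.2444, 0.0902]
tool_rot: [[-0.994, 0.107, -0.017], [0.107, 0.994, -0.001], [0.017, -0.003, -1.0]]
force: [-45.8, -2.7, 18.2]
gripper_width: -0.0
```

It has hit the end stop hard. Backing off, lifting clear and checking.

apply_moves([
  {"dx": 0.5,"dy": 0,"dz": 0,"turn": 0},
  {"dx": 0.8,"dy": 0,"dz": 0,"turn": 0},
  {"dx": 0,"dy": 0,"dz": -0.9,"turn": 0},
  {"dx": 0,"dy": 0,"dz": -0.9,"turn": 0},
  {"dx": 0,"dy": 0,"dz": -0.9,"turn": 0},
  {"dx": 0.9,"dy": 0,"dz": -0.9,"turn": 0},
  {"dx": 1,"dy": 0,"dz": -0.5,"turn": 0},
  {"dx": 1,"dy": 0,"dz": 0,"turn": 0},
])

```text
time_s: 15.02
eef_pos: [0.4363, -0.2309, 0.2173]
tool_rot: [[-0.995, 0.103, 0.005], [0.103, 0.995, -0.002], [-0.005, -0.002, -1.0]]
force: [0.0, 0.0, -0.3]
gripper_width: 0.001
```

apply_moves([
  {"dx": 1,"dy": 0,"dz": 0,"turn": 0},
  {"dx": 0.8,"dy": 0,"dz": 0,"turn": 0},
  {"dx": 0,"dy": 0,"dz": 0,"turn": 0},
  {"dx": 0,"dy": 0,"dz": 0,"turn": 0},
])

```text
time_s: 15.35
eef_pos: [0.382, -0.2251, 0.2145]
tool_rot: [[-0.994, 0.105, 0.002], [0.105, 0.994, -0.001], [-0.002, -0.001, -1.0]]
force: [0.3, -0.7, -0.1]
gripper_width: -0.004
```

```bash
python3 - <<'E'
from h import *
s=cv2.cvtColor(r.capture("side"),cv2.COLOR_RGB2BGR);cv2.imwrite("pics/side18.png",s)
t=cv2.cvtColor(r.capture("top"),cv2.COLOR_RGB2BGR);cv2.imwrite("pics/top18.png",t)
ball={}
for n,im,(x,y,w,h) in(("side",s,(265,300,80,70)),("top",t,(355,165,45,60))):
    c=cv2.resize(im[y:y+h,x:x+w],None,fx=8,fy=8,interpolation=2)
    cv2.imwrite(f"pics/l18{n}.png",c)
piv=np.array([.529,-.246,.022])
a=np.radians(4.1)
for q in(0.9,1.0):
    X=piv+.09*(np.sin(q-.5)*np.array([np.cos(a),np.sin(a),0])+np.cos(q-.5)*ZZ)
    print(q,X,((proj("side",X)-[265,300])*8).round(),((proj("top",X)-[355,165])*8).round())
print(r.get_obs()["eef_pos"],r.get_obs()["force"])
E
```

```text
0.9 [ 0.56395796 -0.24349418  0.10489549] [443. 126.] [201. 139.]
1.0 [ 0.57203787 -0.24291501  0.10098243] [476. 126.] [196. 115.]
[ 0.38306668 -0.22517329  0.21379367] [ 0.33054961 -0.06483472 -0.35448943]
```

View pics/l18side.png

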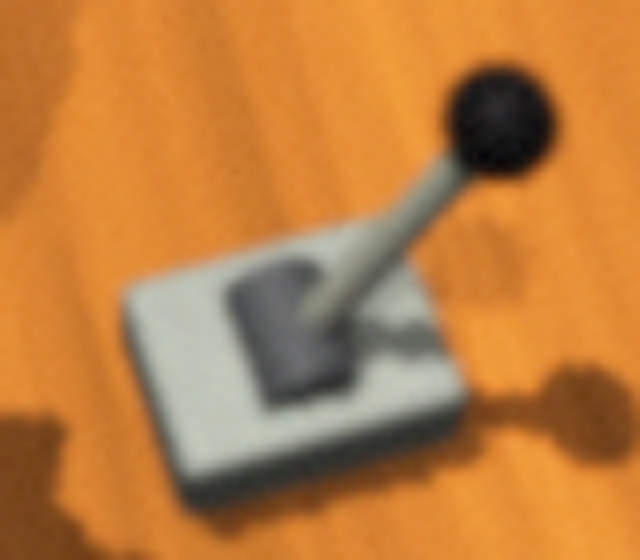

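View pics/l18top.png

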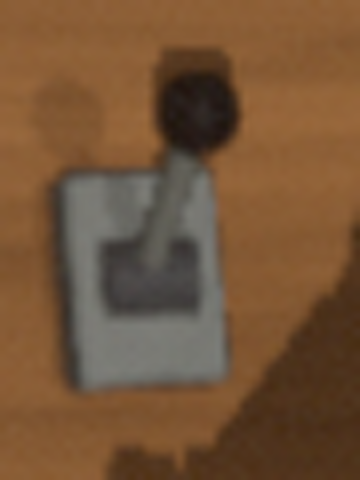

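View pics/top18.png

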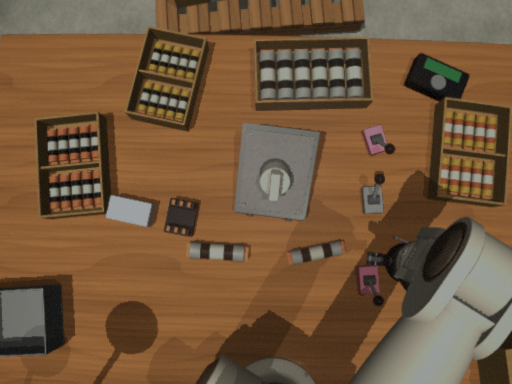

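View pics/side18.png

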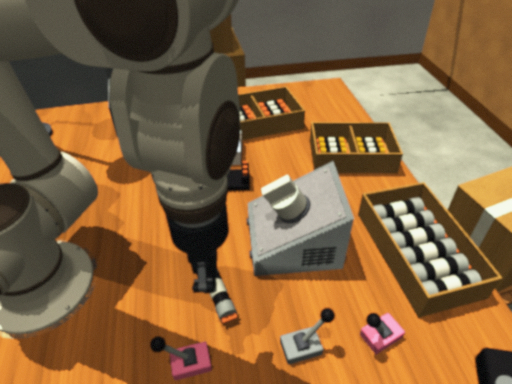

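The lever is fully over: the ball is at (500,120) and (198,110) in the two crops, at or just past the 1.0 rad prediction. The cap bar still points along the slope at (274,181) in the top view, and the fuses, block and carton are at their original pixels. Handing in.

```bash
python3 -c "
from bench import r
print(r.finish_job(), r.get_obs()['time_s'])"
```

```text
the job is handed in; nothing more can be done
the job is handed in; nothing more can be done
```

I turned the cap home and threw the lever fully over, then handed the job in at about 15.5 s. No verdict was reported.

- **Cap:** The tool can't tilt to match the neck, so I turned the bar inside half-closed jaws without gripping or lifting it. Turning backward, it dropped at roughly +60°. I then turned it forward until it stopped at about 1.3 N·m. With the arm clear, the bar measured about +1° at 72 mm, against 0° and 73 mm for home. That is within measuring error, but I did not retry with a full grip.
- **Lever:** I pushed the grey box's ball away until it hit the end stop. The last pictures show it at the 1.0 rad position.
- **Forces:** The push against the lever's stop peaked at about 49 N at the wrist, through the fingertips. While turning forward, the fingertips briefly touched the cap's crown at under 10 N before I raised them.
- **Left alone:** In the final top view the fuses, fuse block and carton are at their original pixels, and the arm is touching nothing.

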